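# Clamp the tube block of the loaded clot tester with its slip-clutch knob

## Task

Two dark clot testers stand on the lab bench. On the one that holds the capped sample tubes, turn the orange slip-clutch knob clockwise (seen from above) until its clamp screw is fully home, with the red pointer at the green mark, and then on until its clutch has slipped by at least one 15-degree click, and let go. Leave the knob of the empty tester as it is.

Things in the scene. Friction and masses are not known exactly. Their poses are not given: they have to be found in the camera images.
- clutch_cap_grip (a point): Grip point of the loaded tester's orange round upright knob (32 mm diameter, 40 mm tall), on its axis, 14 mm below its top; pinch it from above at any yaw. Below this point: flange (48 mm wide) at 26 mm, dial (80 mm) at 30 mm, black case (300 x 240 mm) at 61 mm. The tester holds ten tubes with red, blue, yellow caps, 100 mm or more behind the knob, 8 mm lower than this point.
- clamp_screw (a joint): Angle (rad) of the loaded tester's clamp screw: the steel flange with the red pointer under the orange knob. Grows clockwise seen from above, up to a hard stop at 0.9, where the clamp is home and the pointer reaches the green mark. Starts between 0 and 0.35, turns with 0.03 N m, stays where it is left.
- clutch_cap (a joint): Slip (rad) of the orange knob on the clamp screw: 0 at the start, grows clockwise. The clutch slips at a steady 0.12 N m, no spring back, so only once the screw is at its stop; one click is 15 degrees (0.26) of slip. The white line on the knob's top then runs ahead of the red pointer. One turn of the grip by 1.2 to 1.5 rad does the whole job.
- spare_cap_mark (a point): End of the white line on top of the identical orange knob of the empty tester (black case with only dark empty wells): 15 mm out from that knob's axis, at its top. Not to be turned. The testers stand side by side, either one on the left, knobs towards the robot.

How it is judged:
By the outcome, as a careful person would: the job done as asked, in the order asked, and still so for the second after the job is handed in, with the robot touching nothing.
It also fails if it takes over 32 s, if anything falls off the work surface, if the arm or the gripper's body presses on something with over 40 N, if the wrist force passes 120 N, or if a joint passes its speed limit or range.

## Robot

A 6-joint arm with a two-finger parallel gripper is mounted at the origin on the work surface. World frame = base frame: x ahead of the robot, y to its left, z up, the work surface at z = 0. Lengths are in m, angles in degrees, forces in N, time in s.
With the tool pointing down it reaches from about 0.275 to 0.75 m from the base axis. Payload 10.2 kg.
Tool frame: the origin (TCP) lies at the very end of the fingers, on their centre line; the grasp point (between the pads) lies 19 mm behind it (grip_point_offset is the distance from the TCP to the grasp point, in m); z points along the fingers, y is the line along which they close (so a half turn about z gives the same grasp; the last joint's range is limited). The gripper opens to 85 mm and grips with 20 to 120 N. Pads are 22 mm wide; open, the fingers measure 114 mm over their backs; the gripper's body (76 mm by 85 mm) begins 54 mm behind the grasp point. The pads swing forward as they close: fully open they stand 13 mm farther back than shut.
Start: joints at [58.705, 17.928, 85.812, -0, 76.261, -12.8], TCP at [0.167, 0.498, 0.231] pointing down, gripper open.
Joint ranges: [-168.41, 168.41], [-55.51, 124.54], [10.69, 146.95], [-70.63, 250.63], [1, 178], [-165.06, 165.06]. Speed limits (degrees/s): [136.94, 136.94, 172.46, 180, 180, 180].

## Interface

Orientations are given as a 3x3 rotation matrix whose columns are the frame's x, y, z axes.
In Python, from station import observe, capture, camera_params, hand_in, grip_point_offset gives the robot as it stands. The module is installed in compiled form; this text tells all that it offers.
- The arm moves only by the tool send_rows, never from a script. Its argument "targets" is text: rows parted by semicolons, each of 6 numbers parted by spaces: the shift along the tool's x, y, z in cm, then the turn, a rotation vector about the tool's x, y, z in degrees. A call has 1 to 20 rows; each row shifts and turns the commanded pose from where the row before left it, along the tool's axes as they then stand; what a row does not reach is not made up. A row lasts 1/10 s, in which the tool goes at most 50 mm and 8.59 degrees, less where a joint would pass 70% of its speed; a pose out of reach is approached as far as the arm can. A call is refused whole if a number of a shift passes 5 or a number of a turn 8.59, either way. A call with a gripper value outside its range is refused whole. "hand" is the finger opening in cm, from 0 to 8.54, set as the call begins (left out, the last holds). The fingers move at their own pace and stop on an object; the grip force is fixed at half the most. Time passes only in rows, so rows that do not move let the fingers close. It gives the time, the measured TCP pose, the force, the opening and the grip force at its end, in the units of the state.
- observe(): the state, without advancing time (a new reading comes with each control period).
- capture(name): name is "side" or "top"; returns (picture, depth): 400x640x3 uint8, red, green, blue; 400x640 float32, m along the optical axis (not along the pixel's ray), 0 where there is no reading.
- camera_params(name): a dict with "vfov" (degrees; the focal length in pixels is half the picture's height over the tangent of half this angle, whatever the lens; pixels are square), "cx", "cy" (the principal point, pixels), "R" (3x3) and "t" (3): a world point X has camera coordinates R X + t. Camera axes: x right, y down, z forward; pixel columns grow to the right and rows downward; lengths in m; the calibration is good to about 2 mm. A picture is of the moment at which its call begins. camera_params takes no time and is no camera call.
- hand_in(): hands the job in; it is judged then, once.
The state is a dict: "time_s": time; "joint_pos": joint angles; "qvel": joint speeds; "effort": joint torques, N m; "eef_pos": TCP position; "tool_rot": TCP orientation; "wrist_force": force on the tool from outside, world axes, zero at the start; "ft_torque": the same for the moment, N m; "width": finger opening in m; "gripper_force": force on a finger pad.
Only numpy, scipy, OpenCV 4.12 (cv2) and the standard library are available. Lean on these libraries where they do the work, as an engineer would, in place of code of your own. Each camera call takes 0.05 s, during which the arm holds its last target. There are 200 camera calls.

## Working session

There is one attempt and no reset: what is moved stays moved. The work goes in short steps, Python scripts to look and compute and a tool call to move; the robot and the scene stay as the last step left them, time stands still between calls to the robot, and variables do not carry over. Pictures are saved under pics/ and viewed, at most 10 in all, crops included, and the job is handed in when it is done.

Besides the shell and the picture viewer there is one more tool, called after "Call:" as a command line: name --argument value ..., lists and objects as JSON in quotes. send_rows: Moves the arm, as the interface text tells. Its arguments: {"type":"object","properties":{"targets":{"type":"string"},"hand":{"type":"number"}},"required":["targets"]}

```bash
mkdir -p pics; python3 - <<'E'
from station import *
import cv2,numpy as np
for n in("top","side"):
    p,d=capture(n); np.savez(n+".npz",p=p,d=d); cv2.imwrite(f"pics/{n}0.png",p[:,:,::-1]); print(n,camera_params(n))
s=observe(); print(s["eef_pos"],s["tool_rot"],s["width"],s["time_s"],grip_point_offset)
E
```

```text
top {'vfov': 50.84273099360136, 'cx': 318.7445053962861, 'cy': 204.84884729372425, 'R': array([[ 0.02285222, -0.99942956, -0.02486616],
       [-0.98032163, -0.01752315, -0.19662766],
       [ 0.19607976,  0.02887021, -0.98016286]]), 't': array([0.00518439, 0.57419254, 0.83880556])}
side {'vfov': 54.205105598175386, 'cx': 321.1796417441998, 'cy': 195.49370662339518, 'R': array([[-0.96283748, -0.26986509,  0.010808  ],
       [-0.18354453,  0.62445361, -0.75918977],
       [ 0.19812972, -0.73296011, -0.6507796 ]]), 't': array([0.53343219, 0.23701809, 0.74052991])}
[0.16644904 0.49767077 0.23078109] [[-9.48357662e-01  3.17202491e-01 -5.70431971e-04]
 [ 3.17202935e-01  9.48357105e-01 -1.04830477e-03]
 [ 2.08448329e-04 -1.17511055e-03 -9.99999288e-01]] 0.08557027920354031 0.1 0.0187
```

View pics/top0.png

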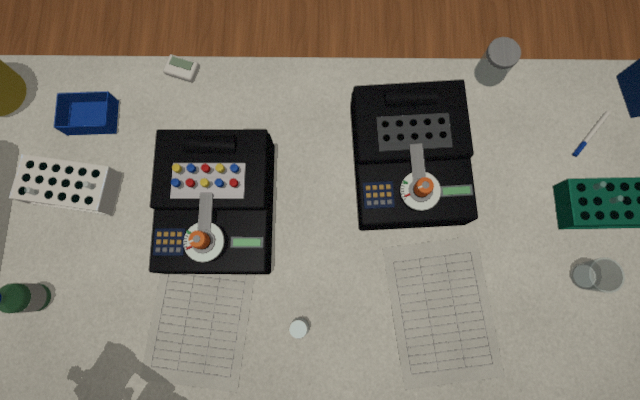

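View pics/side0.png

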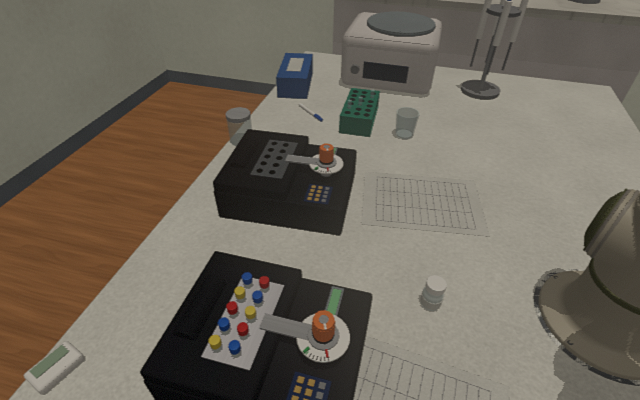

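The loaded tester is the left one in top (knob near (200,240)) and the near one in side (knob near (323,327)). The empty tester's knob is at about (423,187) in top and (327,153) in side. I'll measure the knob and crop closer.

```bash
cat >h.py <<'E'
import numpy as np,cv2
from station import camera_params
def cam(n):
    c=camera_params(n);f=200/np.tan(np.radians(c["vfov"]/2));return c,f
def pts(n,uv,d):
    c,f=cam(n);uv=np.atleast_2d(uv)
    X=np.c_[(uv[:,0]-c["cx"])/f*d,(uv[:,1]-c["cy"])/f*d,d]
    return (X-c["t"])@c["R"]
def plane(n,u,v,z):
    c,f=cam(n);r=np.array([(u-c["cx"])/f,(v-c["cy"])/f,1])@c["R"];o=-c["R"].T@c["t"]
    return o+r*(z-o[2])/r[2]
def orange(p):
    h=cv2.cvtColor(p,cv2.COLOR_RGB2HSV);return ((h[...,0]>=4)&(h[...,0]<=16)&(h[...,1]>130)&(h[...,2]>90)).astype(np.uint8)
E
python3 - <<'E'
from h import *
for n,(u,v),up in(("top",(200,240),9),("side",(323,327),7)):
    z=np.load(n+".npz");p,d=z["p"],z["d"]
    m=orange(p);w=np.zeros_like(m);w[v-30:v+30,u-30:u+30]=1;m&=w
    vv,uu=np.nonzero(m&(d>0));P=pts(n,np.c_[uu,vv],d[vv,uu])
    print(n,len(P),uu.min(),uu.max(),vv.min(),vv.max(),np.percentile(P,[1,25,50,75,99],axis=0).round(4))
    t=P[:,2]>np.percentile(P[:,2],97)-0.004
    T=P[t];(c,r)=cv2.minEnclosingCircle(T[:,:2].astype(np.float32));print("top face",len(T),T.mean(0),c,r)
    # grey bar
    b=((205,212) if n=="top" else (285,326)); print("bar",pts(n,b,d[b[1],b[0]]))
    for q in ([(210,265),(185,262)] if n=="top" else [(350,360)]): print("case",pts(n,q,d[q[1],q[0]]))
    c=cv2.resize(p[v-50:v+35,u-60:u+60],None,fx=6,fy=6,interpolation=cv2.INTER_CUBIC);cv2.imwrite(f"pics/{n}c.png",c[:,:,::-1])
a=cv2.imread("pics/topc.png");b=cv2.imread("pics/sidec.png");cv2.imwrite("pics/both.png",cv2.resize(np.vstack([a,b]),(424,600)))
E
```

```text
top 219 189 209 231 248 [[0.4701 0.2252 0.1305]
 [0.4761 0.2288 0.1502]
 [0.4845 0.2341 0.1584]
 [0.4921 0.2422 0.1599]
 [0.4995 0.2541 0.1621]]
top face 129 [0.48608813 0.23925995 0.15973009] (0.4854840040206909, 0.24046748876571655) 0.015686744824051857
bar [[0.54306959 0.24065358 0.1189636 ]]
case [[0.44080192 0.23277892 0.08431885]]
case [[0.44570493 0.28405813 0.08460746]]
side 488 312 334 310 341 [[0.4693 0.2255 0.1274]
 [0.4762 0.2414 0.1442]
 [0.4841 0.2495 0.1581]
 [0.4921 0.2539 0.1606]
 [0.5007 0.2566 0.1624]]
top face 244 [0.48513936 0.24105648 0.16058586] (0.48469647765159607, 0.24052679538726807) 0.015802539885044098
bar [[0.54493245 0.24136971 0.11708792]]
case [[0.4396764  0.25091123 0.08658746]]
```

View pics/both.png

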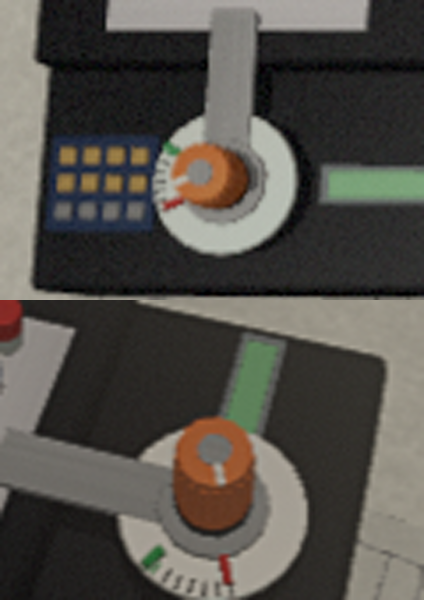

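Top face centre from the two views: (0.485, 0.2405, 0.160), radius 15.7 mm. The case at z 0.085 is 61 mm below the grip height of 0.146, as it should be. The crop shows the red pointer on the near side of the scale and the green mark farther on clockwise. The grey bar's top is at 0.118, just below fingertip level. First I move above the knob.

Call:
send_rows --targets "-3.2 -1.19 0 0 0 0;-3.2 -1.19 0 0 0 0;-3.2 -1.19 0 0 0 0;-3.2 -1.19 0 0 0 0;-3.2 -1.19 0 0 0 0;-3.2 -1.19 0 0 0 0;-3.2 -1.19 0 0 0 0;-3.2 -1.19 0 0 0 0;-3.2 -1.19 0 0 0 0;-3.2 -1.19 0 0 0 0;-3.2 -1.19 0 0 0 0;-3.2 -1.19 0 0 0 0;0 0 0 0 0 0;0 0 0 0 0 0" --hand 8.54

```text
time_s: 1.5
eef_pos: [0.4853, 0.2404, 0.2308]
tool_rot: [[-0.948, 0.318, -0.001], [0.318, 0.948, -0.0], [0.001, -0.0, -1.0]]
wrist_force: [-0.4, 0.8, 0.6]
width: 0.0855
gripper_force: 0.0
```

Call:
send_rows --targets "0 0 2 0 0 0;0 0 2 0 0 0;0 0 2 0 0 0;0 0 2 0 0 0;0 0 1.2 0 0 0;0 0 1 0 0 0;0 0 0 0 0 0;0 0 0 0 0 0;0 0 0 0 0 0"

```text
time_s: 2.4
eef_pos: [0.4858, 0.2408, 0.1301]
tool_rot: [[-0.948, 0.317, 0.001], [0.317, 0.948, 0.0], [-0.001, 0.001, -1.0]]
wrist_force: [-0.6, 0.5, 1.0]
width: 0.085
gripper_force: 0.0
```

```bash
python3 - <<'E'
from station import *
import cv2,numpy as np
s=observe();print(s["eef_pos"],s["joint_pos"],s["wrist_force"],s["ft_torque"])
a=[]
for n,(u,v) in(("top",(200,240)),("side",(323,327))):
    p,d=capture(n);a.append(cv2.resize(p[v-50:v+35,u-60:u+60],None,fx=4,fy=4,interpolation=cv2.INTER_CUBIC))
cv2.imwrite("pics/b2.png",cv2.resize(np.vstack(a),(424,600))[:,:,::-1])
E
```

```text
[0.48577926 0.24083715 0.13014397] [ 1.39849517e+01  2.56940206e+01  9.06524807e+01  4.29597372e-04
  6.35662109e+01 -5.75284834e+01] [-0.59454866  0.51323994  0.96842647] [-0.01056707  0.018196   -0.00474367]
```

View pics/b2.png

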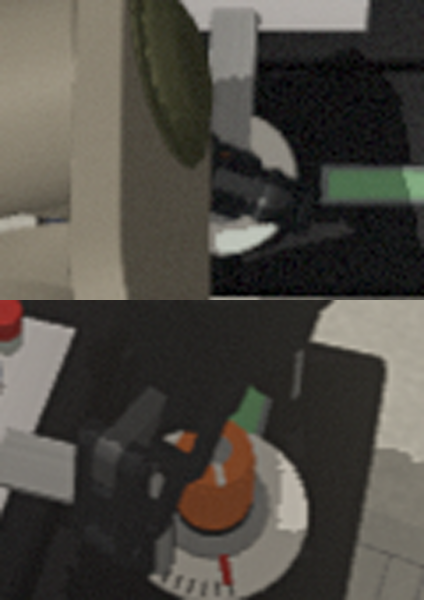

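The fingers straddle the knob (its top at (215,450) in the side crop) with no contact. I'll go down 2 mm more and close.

Call:
send_rows --targets "0 0 0.2 0 0 0;0 0 0 0 0 0"

```text
time_s: 2.7
eef_pos: [0.4854, 0.2406, 0.1272]
tool_rot: [[-0.948, 0.317, -0.0], [0.317, 0.948, -0.0], [0.0, -0.0, -1.0]]
wrist_force: [-0.4, 0.3, 0.1]
width: 0.086
gripper_force: 0.0
```

Call:
send_rows --targets "0 0 0 0 0 0;0 0 0 0 0 0;0 0 0 0 0 0;0 0 0 0 0 0;0 0 0 0 0 0;0 0 0 0 0 0;0 0 0 0 0 0;0 0 0 0 0 0" --hand 0

```text
time_s: 3.5
eef_pos: [0.4855, 0.2409, 0.1276]
tool_rot: [[-0.948, 0.317, 0.001], [0.317, 0.948, 0.001], [-0.0, 0.001, -1.0]]
wrist_force: [-0.5, 3.2, 5.1]
width: 0.0306
gripper_force: 59.4
```

Call:
send_rows --targets "0 0 0 0 0 5;0 0 0 0 0 5;0 0 0 0 0 5;0 0 0 0 0 5;0 0 0 0 0 5;0 0 0 0 0 5;0 0 0 0 0 5;0 0 0 0 0 5;0 0 0 0 0 5;0 0 0 0 0 5;0 0 0 0 0 5;0 0 0 0 0 5;0 0 0 0 0 5;0 0 0 0 0 5;0 0 0 0 0 5;0 0 0 0 0 5;0 0 0 0 0 0;0 0 0 0 0 0"

```text
time_s: 5.3
eef_pos: [0.4852, 0.2407, 0.1276]
tool_rot: [[0.148, 0.989, -0.0], [0.989, -0.148, 0.0], [0.0, -0.0, -1.0]]
wrist_force: [-3.4, 1.6, 6.2]
width: 0.0305
gripper_force: 59.6
```

```bash
python3 - <<'E'
from station import *
s=observe();print(s["eef_pos"],s["joint_pos"],s["wrist_force"],s["ft_torque"],s["width"])
E
```

```text
[0.48522107 0.24071422 0.12758069] [1.39824061e+01 2.58612074e+01 9.08250727e+01 1.02535002e-02
 6.33320036e+01 2.24779125e+01] [-3.43836957  1.62535473  6.24122747] [ 0.2661502   0.53886265 -0.08771989] 0.030482641270729555
```

Turned 80°. Now I release, rise, and back off to look.

Call:
send_rows --targets "0 0 0 0 0 0;0 0 0 0 0 0;0 0 0 0 0 0;0 0 0 0 0 0;0 0 0 0 0 0;0 0 0 0 0 0;0 0 0 0 0 0;0 0 0 0 0 0" --hand 8.54

```text
time_s: 6.1
eef_pos: [0.4854, 0.2406, 0.1273]
tool_rot: [[0.148, 0.989, 0.0], [0.989, -0.148, 0.0], [0.0, 0.0, -1.0]]
wrist_force: [0.4, -0.5, 0.5]
width: 0.0854
gripper_force: 0.0
```

Call:
send_rows --targets "0 0 -2 0 0 0;0 0 -2 0 0 0;0 0 -2 0 0 0;0 0 -2 0 0 0;0 0 -2 0 0 0;0 0 -2 0 0 0;4 -2 0 0 0 0;4 -2 0 0 0 0;4 -2 0 0 0 0;4 -2 0 0 0 0;4 -2 0 0 0 0;4 -2 0 0 0 0;0 0 0 0 0 0;0 0 0 0 0 0"

```text
time_s: 7.5
eef_pos: [0.4017, 0.4961, 0.2468]
tool_rot: [[0.146, 0.989, -0.0], [0.989, -0.146, -0.001], [-0.001, -0.0, -1.0]]
wrist_force: [0.4, -1.2, -0.4]
width: 0.0853
gripper_force: 0.0
```

```bash
python3 - <<'E'
from station import *
import cv2,numpy as np
s=observe();print(s["time_s"],s["eef_pos"],s["wrist_force"])
a=[]
for n,(u,v) in(("top",(200,240)),("side",(323,327))):
    p,d=capture(n);a.append(cv2.resize(p[v-50:v+35,u-60:u+60],None,fx=4,fy=4,interpolation=cv2.INTER_CUBIC))
cv2.imwrite("pics/b3.png",cv2.resize(np.vstack(a),(424,600))[:,:,::-1])
E
```

```text
7.5 [0.40174387 0.49613043 0.24677104] [ 0.44705772 -1.21861597 -0.41204904]
```

View pics/b3.png

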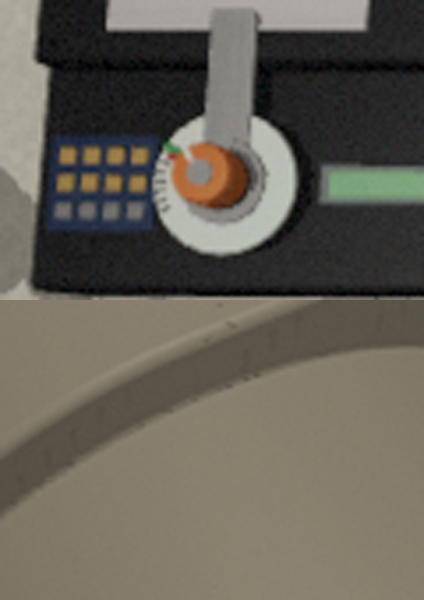

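In the top crop, the red pointer now sits at the green mark (170,152). The white line points to about (190,155) from the knob centre (200,172), roughly 30° clockwise ahead of the pointer, where it was about level before. That fits the 80° turn, since the screw could take at most 52° of it. The arm is clear of everything, so I hand in.

```bash
python3 -c "
from station import *
print(hand_in())"
```

```text
the job is handed in; nothing more can be done
None
```

I turned the loaded tester's knob 80° clockwise: the red pointer is at the green mark and the clutch has slipped about 30° by the camera view (at least 15° needed). The knob is released, the empty tester was not touched, and the job was handed in at about 7.6 s.

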